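# Tighten the slack nut of a microscope stand's column foot

## Robot

A 6-joint arm with a two-finger parallel gripper is mounted at the origin on the work surface. World frame = base frame: x ahead of the robot, y to its left, z up, the work surface at z = 0. Lengths are in m, angles in rad, forces in N, time in s.
With the tool pointing down it reaches from about 0.3 to 0.775 m from the base axis. Payload 14.6 kg.
Tool frame: the origin (TCP) lies on the centre line of the jaws, within the pads' length; the fingertips stand 25 mm ahead of it and the grasp point (between the pads) lies 6 mm ahead of it (ctrl.tip_reach is the distance from the TCP to the fingertips, in m); z points along the fingers, y is the line along which they close (so a half turn about z gives the same grasp; the last joint's range is limited). The gripper opens to 94 mm and grips with 3 to 60 N. Pads are 16 mm wide; open, the fingers measure 119 mm over their backs; the gripper's body (75 mm by 177 mm) begins 78 mm behind the grasp point.
Start: joints at [-1.4, 0.3, 1.521, -0, 1.321, -0.067], TCP at [0.13, -0.535, 0.23] pointing down, gripper open.
Joint ranges: [-3.03, 3.03], [-0.79, 2.21], [0.23, 2.52], [-1.04, 4.18], [0, 3.07], [-2.55, 2.55]. Speed limits (rad/s): [2.22, 2.22, 2.57, 3.14, 3.14, 3.14].

## Interface

Orientations are given as [roll, pitch, yaw] about the fixed x, y, z axes, in that order (R = Rz(yaw) Ry(pitch) Rx(roll)).
In Python, from station import ctrl gives the robot as it stands. The module is installed in compiled form; this text tells all that it offers.
- The arm moves only by the tool apply_moves, never from a script. Its argument "deltas" is a list of rows, each a list of 7 numbers: the closure in counts, from 0 (fully open) to 255 (shut), then the shift along the world's x, y, z in cm, then the turn, a rotation vector about the world's x, y, z in rad. In form: [[jaw, tx, ty, tz, ax, ay, az], ...]. A call has 1 to 10 rows; each row shifts and turns the commanded pose from where the row before left it; what a row does not reach is not made up. A row lasts 1/10 s, in which the tool goes at most 50 mm and 8.59 degrees, less where a joint would pass 70% of its speed; a pose out of reach is approached as far as the arm can. A call with a gripper value outside its range is refused whole. The fingers move at their own pace and stop on an object; "grip_force" is the grip in N (left out, the last holds). Time passes only in rows, so rows that do not move let the fingers close. It gives the time, the measured TCP pose, the force, the opening and the grip force at its end, in the units of the state.
- ctrl.get_obs(): the state, without advancing time (a new reading comes with each control period).
- ctrl.camera(name): name is "scene" or "top"; returns a dict with "img" (420x560x3 uint8, red, green, blue), "K" (3x3 intrinsics, pixels), "pose" (4x4, takes a point from camera to world coordinates). Camera axes: x right, y up, looking along -z (the intrinsics and any distortion apply to the point x, -y, -z); pixel columns grow to the right and rows downward; lengths in m; the calibration is good to about 2 mm. A picture is of the moment at which its call begins. There is no depth.
- ctrl.hand_in(): hands the job in; it is judged then, once.
The state is a dict: "time_s": time; "qpos": joint angles; "joint_vel": joint speeds; "tau": joint torques, N m; "ee_pos": TCP position; "eef_rot": TCP orientation; "force": force on the tool from outside, world axes, zero at the start; "moment": the same for the moment, N m; "grip_width": finger opening in m; "grip_force": force on a finger pad.
Only numpy, scipy, OpenCV 4.12 (cv2) and the standard library are available. Lean on these libraries where they do the work, as an engineer would, in place of code of your own. Each camera call takes 0.05 s, during which the arm holds its last target. There are 200 camera calls.

## Task

The nut nearest the robot on the white column foot has worked loose: take the ring wrench from the mat, set its larger ring over that nut and tighten it clockwise in short strokes between the two ribs, lifting the wrench off and reseating it for each stroke, until the nut stops with its paint line meeting the line on the foot. Turn the nut with the wrench only, never with the fingers, and then lay the wrench back flat on the clear mat, rings down, without dropping it. Leave the other things where they are.

Things in the scene. Friction and masses are not known exactly. Their poses are not given: they have to be found in the camera images.
- wrench_mid (a point): Middle of the grip bar of a steel double-ended offset ring wrench (0.24 to 0.38 kg), half-way up it, 25 mm above the rings' undersides. x points along the bar to the larger ring, z up. Bar 14 mm wide, 10 mm high, straight for 55 mm either side, then sloping down to the rings. It lies left or right of the foot, rings down, larger ring away from the robot (x axis within 0.5 rad of straight ahead).
- wrench_ring (a point): Centre of the larger ring's hole at the ring's underside, axes as wrench_mid (100 mm along x, 25 mm below it). Hole: six-sided, 29 mm across flats, with corners on the wrench's x axis; ring 43 mm across outside, 13 mm thick. Ring and nut are lightly oiled and slip easily on each other.
- wrench_small (a point): Centre of the wrench's smaller ring at its underside, 100 mm from the middle on the -x side: hole 20.6 mm across flats, too small for the nut.
- nut_top (a point): Centre of the loose nut's top face; turns with the nut. Steel hex nut, 27 mm across flats, 15 mm high, x and -x axes through corners, orange paint line along -x. The ring fits when the wrench's x axis equals this x axis plus any multiple of 60 degrees (play 8 degrees each way, 1 mm sideways). The top 3.5 mm taper by 2 mm. An 18 mm bolt end stands 4.5 mm above this point.
- washer (a point): Centre of the washer's top face under the loose nut, 15 mm below nut_top: a fully seated ring's underside lies here. Axes as the foot.
- nut (a joint): Turn of the loose nut in rad: 0 is tight, where it meets a solid stop and its paint line meets the one on the foot; negative values are what is left to turn clockwise seen from above (1.66 to 2.1 rad at the start). It turns against about 0.15 N m of friction, stays where it is left and does not rise or sink.
- foot: White fixed column foot of a microscope stand. Origin: axis of its socket tube (66 mm across, top 118 mm up) at the underside; z up. -x points to the loose nut, 68 mm from the axis (its top 44 mm above the origin), and on towards the robot (within 0.2 rad). Base 250 x 230 x 14 mm; on it a 188 mm square flange, its top 26 mm above the origin. Three more nuts are tight.
- rib_left (a point): Top of the outer end of the rib on the +y side of the loose nut, on the face towards the nut, 24 mm above the nut's top; axes as the foot. This upright rib runs parallel to the foot's x, its face 33 mm from the nut's centre, ending 24 mm beyond the centre on the -x side, 42 mm high there and 58 mm further in. A cross rib stands 28 mm behind the nut's centre.
- rib_right (a point): The same on the rib on the -y side. With the ring on the nut the handle must point out between the ribs, and swings 44 degrees either side of the foot's -x before it meets a rib end. With the nut tight the wrench's x axis lies 24 degrees (up to 33 with the play) clockwise of the foot's x axis.
- mat: Blue bench mat fixed to the table, 600 mm (x) by 1200 mm (y), 3 mm thick; origin at the centre of its underside.
- driver: Screwdriver, 190 mm long, blue handle, on the mat on the other side from the wrench. Leave it.
- phone: Opened phone, 150 x 72 x 9 mm, board and battery showing. Leave it.
- screen: Black phone, 150 x 72 x 9 mm, face up. Leave it.
- battery: Phone battery, 85 x 42 x 5 mm, flat on the mat in front of the foot. Leave it.
- tweezers: Steel tweezers, 125 mm long, 7 mm high, on the mat in front of the foot. Leave them.
- reel: Copper braid reel, a ring 68 mm across and 12 mm high. Leave it.
- jar: Small amber jar, 42 mm across and 45 mm high. Leave it.
- holder: Red circuit-board clamp, 170 x 90 x 22 mm. Leave it.

How it is judged:
On the way, in this order (a step that is already met when the one before it is completed fails the run):
1. The wrench's larger ring is seated down over the loose nut (horizontal distance between wrench_ring and nut_top below 0.004 m and z of wrench_ring in the frame of nut_top below -0.006 m), for 0.1 s.
2. With the nut part-way round, the wrench is lifted off it to be reseated (z of wrench_ring in the frame of nut_top above -0.002 m and value of joint nut between -1.6 and -0.15 rad), for 0.04 s.
3. The nut is tight (value of joint nut above -0.1 rad), for 0.2 s.
At the end, for the whole second after the job is handed in: The nut is within 0.1 rad of its stop, and the wrench lies still and flat on the mat, rings down (middle of its bar 22 to 32 mm above the table, within 0.1 rad of level, inside the mat's edges) (value of joint nut above -0.1 rad and height (world z) of wrench_mid between 0.022 and 0.032 m and angle between wrench_mid's own z axis and vertical below 0.1 rad and x of wrench_mid in the frame of mat between -0.3 and 0.3 m and y of wrench_mid in the frame of mat between -0.6 and 0.6 m and linear speed of wrench below 0.02 m/s); the robot touches nothing.
It fails at once if The nut is gripped or pushed with the fingers (contact force between the fingers and nut above 3 N).
It fails at once if The wrench is dropped (out of the fingers and falling faster than 0.6 m/s) (contact force between the fingers and wrench below 0.1 N and linear speed of wrench above 0.6 m/s).
It fails at once if One of the other things on the mat is moved by more than 30 mm (distance of any of driver, phone, screen, battery, tweezers, reel, jar, holder from where it was at the start of the episode above 0.03 m).
It also fails if it takes over 72 s, if anything falls off the work surface, if the arm or the gripper's body presses on something with over 40 N, if the wrist force passes 120 N, or if a joint passes its speed limit or range.

## Working session

There is one attempt and no reset: what is moved stays moved. The work goes in short steps, Python scripts to look and compute and a tool call to move; the robot and the scene stay as the last step left them, time stands still between calls to the robot, and variables do not carry over. Pictures are saved under pics/ and viewed, at most 10 in all, crops included, and the job is handed in when it is done.

Besides the shell and the picture viewer there is one more tool, called after ">>>" as name(argument=value, ...), one argument or row to a line, values as JSON. apply_moves: Moves the arm, as the interface text tells. Its arguments: {"type":"object","properties":{"deltas":{"type":"array"},"grip_force":{"type":"number"}},"required":["deltas"]}

```bash
mkdir -p pics
python3 - <<'E'
from station import ctrl
import cv2,numpy as np
o=ctrl.get_obs();print({k:np.round(v,3) for k,v in o.items()})
for n in("scene","top"):
    c=ctrl.camera(n);cv2.imwrite(f"pics/{n}0.png",c["img"][:,:,::-1]);print(c["K"],np.round(c["pose"],3),[k for k in c])
E
```

```text
{'time_s': np.float64(0.0), 'qpos': array([-1.4  ,  0.3  ,  1.522, -0.   ,  1.321, -0.067]), 'joint_vel': array([-0.001, -0.001, -0.001, -0.   ,  0.   ,  0.001]), 'tau': array([-1.0000e-03, -5.3181e+01, -3.5274e+01,  7.1000e-02,  2.4000e-02,
       -0.0000e+00]), 'ee_pos': array([ 0.13 , -0.534,  0.23 ]), 'eef_rot': array([-3.14 , -0.   ,  0.238]), 'force': array([ 0.251, -0.23 , -0.548]), 'moment': array([-0.037,  0.001,  0.026]), 'grip_force': np.float64(0.0), 'grip_width': np.float64(0.094)}
[[434.73071391   0.         288.36548028]
 [  0.         434.73071391 213.80569471]
 [  0.           0.           1.        ]] [[ 0.602 -0.487  0.633  1.307]
 [ 0.798  0.377 -0.47  -0.584]
 [-0.009  0.788  0.616  0.846]
 [ 0.     0.     0.     1.   ]] ['img', 'K', 'pose']
[[408.81762959   0.         274.78394892]
 [  0.         408.81762959 210.41253395]
 [  0.           0.           1.        ]] [[-1.000e-03  9.950e-01 -1.000e-01  4.320e-01]
 [-1.000e+00 -3.000e-03 -1.900e-02 -1.300e-02]
 [-1.900e-02  1.000e-01  9.950e-01  1.234e+00]
 [ 0.000e+00  0.000e+00  0.000e+00  1.000e+00]] ['img', 'K', 'pose']
```

View pics/top0.png

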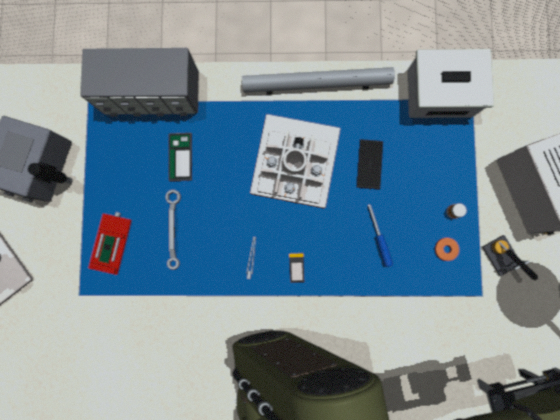

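View pics/scene0.png

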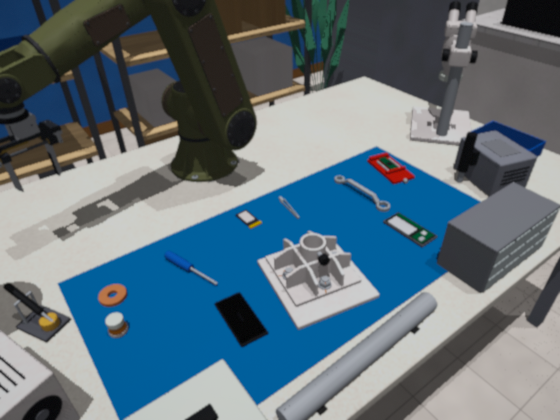

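The top view shows the wrench at left (big ring about (172,197), small about (173,263)), the foot at (295,160) and the loose nut near (289,188). Next, enlarged crops.

```bash
cat > h.py <<'E'
import numpy as np,cv2
from station import ctrl
def avg(n,k=4):
    cs=[ctrl.camera(n) for _ in range(k)]
    c=cs[0]; c["img"]=np.mean([x["img"] for x in cs],0).astype(np.uint8); return c
def ray(c,u,v,z):
    d=c["pose"][:3,:3]@np.array([(u-c["K"][0,2])/c["K"][0,0],-(v-c["K"][1,2])/c["K"][1,1],-1]);p=c["pose"][:3,3]
    return p+d*(z-p[2])/d[2]
def proj(c,P):
    q=c["pose"][:3,:3].T@(np.asarray(P)-c["pose"][:3,3]); return np.array([c["K"][0,0]*q[0]/-q[2]+c["K"][0,2],c["K"][1,1]*-q[1]/-q[2]+c["K"][1,2]])
def crop(c,u0,v0,w,h,s): return cv2.resize(c["img"][v0:v0+h,u0:u0+w,::-1],None,fx=s,fy=s,interpolation=cv2.INTER_CUBIC)
E
python3 - <<'E'
from h import *
c=avg("top",2)
cv2.imwrite("pics/a.png",np.hstack([crop(c,245,110,100,100,6),cv2.resize(crop(c,155,185,35,90,6),(200,514)) if 0 else np.vstack([crop(c,157,184,30,50,6),crop(c,157,234,30,50,6)])]))
E
```

```text
(no output)
```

View pics/a.png

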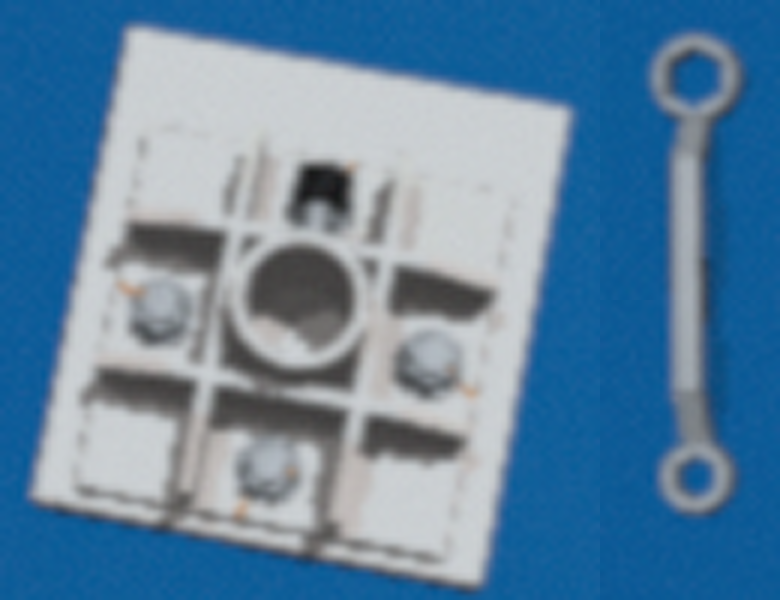

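```bash
cat > m0.py <<'E'
from h import *
c=avg("top",4); im=c["img"].astype(int)
nb=((im[:,:,2]-im[:,:,0])<60).astype(np.uint8)
# foot
m=np.zeros_like(nb);m[105:212,243:347]=nb[105:212,243:347]
ct=max(cv2.findContours(m,0,1)[0],key=cv2.contourArea)
b=cv2.boxPoints(cv2.minAreaRect(ct));W=np.array([ray(c,*p,.017) for p in b])
print("foot corners",W.round(4).tolist(),"ctr",W.mean(0).round(4)); print("sides",[np.linalg.norm(W[i]-W[i-1]).round(4) for i in range(4)],[np.degrees(np.arctan2(*(W[i]-W[i-1])[1::-1])).round(1) for i in range(4)])
# hand-picked
o=np.array([245,110])
P=lambda x,y,z: ray(c,(x+.5)/6+o[0]-.5,(y+.5)/6+o[1]-.5,z).round(4)
for n,x,y,z in[("tube",301,304,.121),("nut",267,467,.049),("nutL",160,308,.049),("nutR",430,360,.049),("paint",290,468,.047),("line",240,510,.029)]: print(n,P(x,y,z))
# wrench
m=np.zeros_like(nb);m[184:275,157:187]=nb[184:275,157:187]
w=im.sum(2)-0
ct=max(cv2.findContours(m,0,1)[0],key=cv2.contourArea)
f=np.zeros_like(m);cv2.drawContours(f,[ct],-1,1,-1)
dt=cv2.distanceTransform(f,2,5)
for r0,r1 in((184,215),(250,275)):
    ys,xs=np.nonzero(f[r0:r1]);ys=ys+r0
    i=np.unravel_index(dt[r0:r1].argmax(),dt[r0:r1].shape);u,v=i[1],i[0]+r0
    rad=dt[v,u];
    k=(np.hypot(xs-u,ys-v)<rad+1.0)
    print("ring",u,v,rad,xs[k].mean(),ys[k].mean(),ray(c,xs[k].mean(),ys[k].mean(),.0125).round(4))
E
python3 m0.py
```

```text
foot corners [[0.6051, 0.0872, 0.017], [0.8559, 0.0396, 0.017], [0.8074, -0.1915, 0.017], [0.5594, -0.1398, 0.017]] ctr [ 0.707  -0.0511  0.017 ]
sides [np.float64(0.2315), np.float64(0.2552), np.float64(0.2361), np.float64(0.2533)] [np.float64(78.6), np.float64(-10.8), np.float64(-101.9), np.float64(168.2)]
tube [ 0.6832 -0.0475  0.121 ]
nut [ 0.6186 -0.0326  0.049 ]
nutL [0.6979 0.0196 0.049 ]
nutR [ 0.6713 -0.1126  0.049 ]
paint [ 0.6184 -0.0439  0.047 ]
line [ 0.6003 -0.0195  0.029 ]
ring 173 197 7.1937995 172.7377049180328 197.0054644808743 [0.5965 0.319  0.0125]
ring 173 263 6.3938 172.88721804511277 262.69172932330827 [0.3991 0.3139 0.0125]
```

>>> apply_moves(
  deltas=[
    [0,4,2.9,0,0,0,-0.02],
    [0,4,2.9,0,0,0,-0.02],
    [0,4,2.9,0,0,0,-0.02],
    [0,4,2.9,0,0,0,-0.02],
    [0,4,2.9,0,0,0,-0.02],
    [0,4,2.9,0,0,0,-0.02],
    [0,4,2.9,0,0,0,-0.02],
    [0,4,2.9,0,0,0,-0.02],
    [0,0.3,4,0,0,0,-0.02],
    [0,0.3,4,0,0,0,-0.03],
  ],
)

```text
time_s: 1.4
ee_pos: [0.4561, -0.2208, 0.2299]
eef_rot: [-3.141, 0.001, 0.028]
force: [0.5, 0.1, 0.2]
grip_width: 0.0942
grip_force: 0.0
```

>>> apply_moves(
  deltas=[
    [0,0.3,4,0,0,0,0],
    [0,0.3,4,0,0,0,0],
    [0,0.3,4,0,0,0,0],
    [0,0.3,4,0,0,0,0],
    [0,0.3,4,0,0,0,0],
    [0,0.3,4,0,0,0,0],
    [0,0.3,4,0,0,0,0],
    [0,0.3,4,0,0,0,0],
    [0,0.3,4,-1,0,0,0],
    [0,0.3,4,-2,0,0,0],
  ],
)

```text
time_s: 2.4
ee_pos: [0.486, 0.1794, 0.2014]
eef_rot: [-3.141, -0.003, 0.028]
force: [0.2, -0.2, 0.3]
grip_width: 0.0942
grip_force: 0.0
```

>>> apply_moves(
  deltas=[
    [0,0.4,4,0,0,0,0],
    [0,0.4,4,0,0,0,0],
    [0,0.4,4,-1,0,0,0],
    [0,0.2,1.7,-2.5,0,0,0],
    [0,0,0,-3,0,0,0],
    [0,0,0,-3,0,0,0],
    [0,0,0,-3,0,0,0],
    [0,0,0,-2,0,0,0],
    [0,0,0,-1.2,0,0,0],
    [0,0,0,-1,0,0,0],
  ],
)

```text
time_s: 3.4
ee_pos: [0.4996, 0.3145, 0.0329]
eef_rot: [3.142, 0.0, 0.028]
force: [-0.1, -0.2, 0.6]
grip_width: 0.0939
grip_force: 0.0
```

>>> apply_moves(
  deltas=[
    [200,0,0,0,0,0,0],
    [200,0,0,0,0,0,0],
    [200,0,0,0,0,0,0],
    [255,0,0,0,0,0,0],
    [255,0,0,0,0,0,0],
    [255,0,0,0,0,0,0],
    [255,0,0,0,0,0,0],
    [255,0,0,0,0,0,0],
  ],
  grip_force=45,
)

```text
time_s: 4.2
ee_pos: [0.4996, 0.3145, 0.0335]
eef_rot: [3.142, 0.0, 0.028]
force: [0.0, 0.1, -0.1]
grip_width: 0.0334
grip_force: 0.0
```

>>> apply_moves(
  deltas=[
    [255,0,0,0,0,0,0],
    [255,0,0,0,0,0,0],
    [255,0,0,0,0,0,0],
    [255,0,0,0,0,0,0],
    [255,0,0,0,0,0,0],
  ],
)

```text
time_s: 4.7
ee_pos: [0.4996, 0.3146, 0.0335]
eef_rot: [-3.141, -0.0, 0.028]
force: [-0.2, 0.4, 0.4]
grip_width: 0.0131
grip_force: 45.0
```

>>> apply_moves(
  deltas=[
    [255,0,0,1,0,0,0],
    [255,0,0,2,0,0,0],
    [255,0,0,3,0,0,0],
    [255,0,0,3,0,0,0],
    [255,0,-1,2.5,0,0,0],
    [255,0,-2,1,0,0,0],
    [255,0.2,-3,0,0,0,0.02],
    [255,0.3,-3.5,0,0,0,0.04],
    [255,0.3,-3.5,0,0,0,0.04],
    [255,0.3,-3.5,0,0,0,0.04],
  ],
)

```text
time_s: 5.7
ee_pos: [0.5103, 0.148, 0.159]
eef_rot: [3.141, 0.0, 0.17]
force: [0.9, -1.0, -2.5]
grip_width: 0.0134
grip_force: 45.0
```

>>> apply_moves(
  deltas=[
    [255,0.3,-3.5,0,0,0,0.04],
    [255,0.3,-3.5,0,0,0,0.04],
    [255,0.3,-3.5,0,0,0,0.04],
    [255,0.3,-3.5,0,0,0,0.04],
    [255,0.3,-3.5,0,0,0,0.037],
    [255,0.3,-2,-1,0,0,0.03],
    [255,0.2,-1,-2,0,0,0],
    [255,0,0,-2,0,0,0],
    [255,0,0,-1,0,0,0],
    [255,0,0,0,0,0,0],
  ],
)

```text
time_s: 6.7
ee_pos: [0.5295, -0.0559, 0.0975]
eef_rot: [-3.14, 0.003, 0.394]
force: [-3.0, -2.3, 0.1]
grip_width: 0.0136
grip_force: 45.0
```

Run:
```python
from h import *
o=ctrl.get_obs();print(o["ee_pos"].round(4),o["eef_rot"].round(3),o["force"].round(1),o["moment"].round(2))
c=avg("top",4);s=avg("scene",4);np.save("pics/t1.npy",c["img"])
cv2.imwrite("pics/b.png",np.hstack([crop(c,255,150,66,75,6),crop(s,250,190,66,75,6)]))
```

```text
[ 0.5295 -0.0559  0.0975] [-3.14e+00  3.00e-03  3.94e-01] [-3.  -2.3  0.1] [-0.48  0.3  -0.18]
```

View pics/b.png

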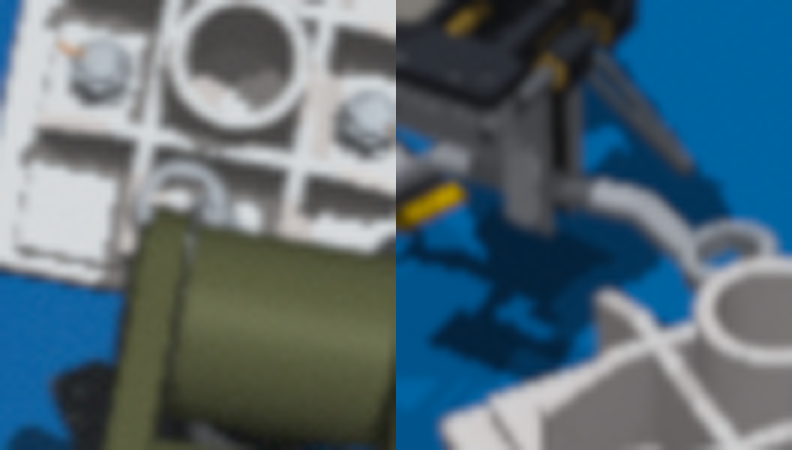

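The ring sits about 15 mm too far left and is touching the left rib. I'll lift, shift it and measure again.

>>> apply_moves(
  deltas=[
    [255,0,0,1,0,0,0],
    [255,0,-0.5,0.5,0,0,0],
    [255,0,-1,0,0,0,0],
    [255,0,0,0,0,0,0],
    [255,0,0,0,0,0,0],
  ],
)

```text
time_s: 7.6
ee_pos: [0.5304, -0.0709, 0.1132]
eef_rot: [-3.141, 0.0, 0.394]
force: [-0.4, -0.5, -3.6]
grip_width: 0.0134
grip_force: 45.0
```

Run:
```python
from h import *
o=ctrl.get_obs();print(o["ee_pos"].round(4),o["eef_rot"].round(3),o["force"].round(1),o["moment"].round(2))
c=avg("top",6);s=avg("scene",6)
A=crop(c,268,165,44,60,9);B=crop(s,270,205,44,60,9)
def mark(I,cam,u0,v0,P,col):
    q=proj(cam,P);x,y=((q-[u0,v0]+.5)*9).astype(int);cv2.circle(I,(x,y),2,col,-1)
N=np.array([.618,-.033])
t=o["ee_pos"];ya=o["eef_rot"][2];R=t[:2]+.097*np.array([np.cos(ya),np.sin(ya)]);print("ring pred",R)
z=t[2]-.0305
for I,cam,u,v in((A,c,268,165),(B,s,270,205)):
    for a in np.linspace(0,6.283,25): 
        for zz in(z,z+.013): mark(I,cam,u,v,[R[0]+.0215*np.cos(a),R[1]+.0215*np.sin(a),zz],(0,0,255))
        mark(I,cam,u,v,[N[0]+.009*np.cos(a),N[1]+.009*np.sin(a),.0515],(0,255,0))
cv2.imwrite("pics/c.png",np.hstack([A,B]))
```

```text
[ 0.5304 -0.0709  0.1132] [-3.141  0.     0.394] [-0.4 -0.5 -3.6] [-0.02 -0.01 -0.02]
ring pred [ 0.61997549 -0.03365478]
```

View pics/c.png

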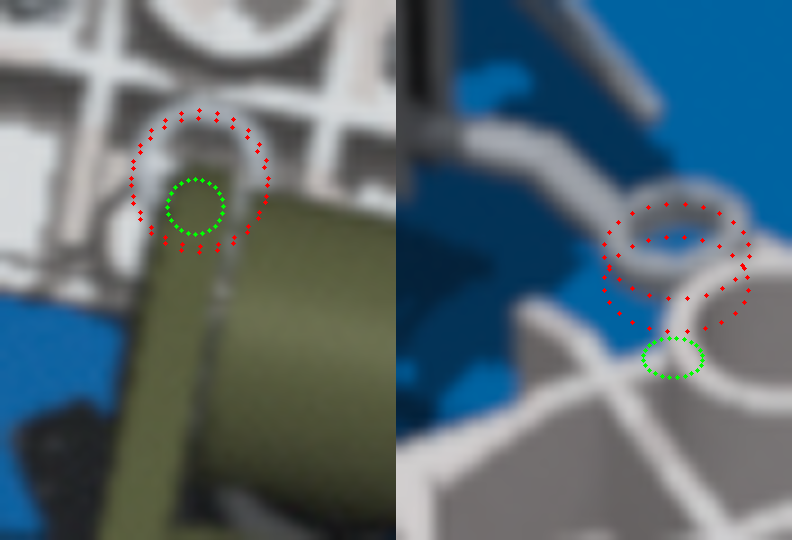

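Run:
```python
from h import *
c=ctrl.camera("top");s=ctrl.camera("scene");P=np.array([.62,-.0337,.0827+.0065])
J=np.vstack([np.array([(proj(k,P+d)-proj(k,P))/.001 for d in np.eye(3)*.001]).T for k in(c,s)])
print(J.round(0))
for b in([0,-2.2,0,-3.8],[0,-2,0,-3.1]): print((np.linalg.lstsq(J,np.array(b),rcond=None)[0]*1000).round(1),"mm")
```

```text
[[  -2. -353.    6.]
 [-349.    1.  -57.]
 [ 233.  294.    3.]
 [ 194. -150. -285.]]
[ 2.9 -0.9 15.9] mm
[ 2.8 -0.9 13.4] mm
```

The fit puts the ring about 14 mm high: the inner part of the rib (58 mm) tilted the wrench in the grip. I'll set it back on the clear mat to level it and regrip.

>>> apply_moves(
  deltas=[
    [255,0,1,2,0,0,0],
    [255,0,2,2,0,0,0],
    [255,0,3,1,0,0,-0.04],
    [255,-0.5,4,0,0,0,-0.04],
    [255,-0.5,4,0,0,0,-0.04],
    [255,-0.5,4,0,0,0,-0.04],
    [255,-0.5,4,0,0,0,-0.04],
    [255,-0.5,4,0,0,0,-0.04],
    [255,-0.5,4,-1,0,0,-0.04],
    [255,0,3,-2,0,0,-0.04],
  ],
)

```text
time_s: 9.3
ee_pos: [0.5005, 0.262, 0.1345]
eef_rot: [-3.14, -0.003, 0.074]
force: [1.1, -0.0, -3.1]
grip_width: 0.0133
grip_force: 45.0
```

>>> apply_moves(
  deltas=[
    [255,0,2,-2,0,0,-0.04],
    [255,0,0,-2,0,0,0],
    [255,0,0,-2,0,0,0],
    [255,0,0,-1.5,0,0,0],
    [255,0,0,-1,0,0,0],
    [255,0,0,-0.5,0,0,0],
    [255,0,0,-0.5,0,0,0],
  ],
)

```text
time_s: 10.0
ee_pos: [0.5013, 0.2796, 0.0391]
eef_rot: [-3.141, -0.002, 0.035]
force: [2.2, -0.2, -0.1]
grip_width: 0.0135
grip_force: 45.0
```

>>> apply_moves(
  deltas=[
    [255,0,0,-0.3,0,0,0],
    [255,0,0,-0.3,0,0,0],
    [220,0,0,0,0,0,0],
    [200,0,0,0,0,0,0],
    [200,0,0,0,0,0,0],
    [200,0,0,0,0,0,0],
    [255,0,0,0,0,0,0],
    [255,0,0,0,0,0,0],
    [255,0,0,0,0,0,0],
    [255,0,0,0,0,0,0],
  ],
  grip_force=55,
)

```text
time_s: 11.0
ee_pos: [0.5005, 0.2795, 0.0324]
eef_rot: [3.142, 0.0, 0.035]
force: [-0.9, -0.7, -0.3]
grip_width: 0.0135
grip_force: 55.0
```

>>> apply_moves(
  deltas=[
    [255,0,0,0,0,0,0],
    [255,0,0,0,0,0,0],
    [255,0,0,0,0,0,0],
    [255,0,0,0,0,0,0],
  ],
)

```text
time_s: 11.4
ee_pos: [0.5005, 0.2795, 0.0324]
eef_rot: [3.142, 0.0, 0.035]
force: [-0.9, 1.1, -0.9]
grip_width: 0.0131
grip_force: 55.0
```

Run:
```python
from h import *
o=ctrl.get_obs();print(o["ee_pos"].round(4),o["eef_rot"].round(3),o["force"].round(1),o["moment"].round(2),o["grip_width"],o["grip_force"])
c=avg("top",6);s=avg("scene",6)
A=crop(c,160,180,44,60,9)
t=o["ee_pos"];ya=o["eef_rot"][2]
q=proj(c,[t[0]+.097,t[1],.01]).round().astype(int);u,v=q-[22,30];A=crop(c,u,v,44,60,9)
p=proj(s,[t[0]+.03,t[1],.02]).round().astype(int);us,vs=p-[22,30];B=crop(s,us,vs,44,60,9)
def mark(I,cam,u0,v0,P,col):
    q=proj(cam,P);x,y=((q-[u0,v0]+.5)*9).astype(int);cv2.circle(I,(x,y),2,col,-1)
R=t[:2]+.097*np.array([np.cos(ya),np.sin(ya)])
for I,cam,u,v in((A,c,u,v),(B,s,us,vs)):
    for a in np.linspace(0,6.283,25):
        for zz in(.016,): mark(I,cam,u,v,[R[0]+.0215*np.cos(a),R[1]+.0215*np.sin(a),zz],(0,0,255))
cv2.imwrite("pics/d.png",np.hstack([A,B]))
```

```text
[0.5005 0.2795 0.0324] [3.142 0.    0.035] [-0.9  1.1 -0.9] [ 0.07  0.12 -0.02] 0.013116290308907323 54.99960422515869
```

View pics/d.png

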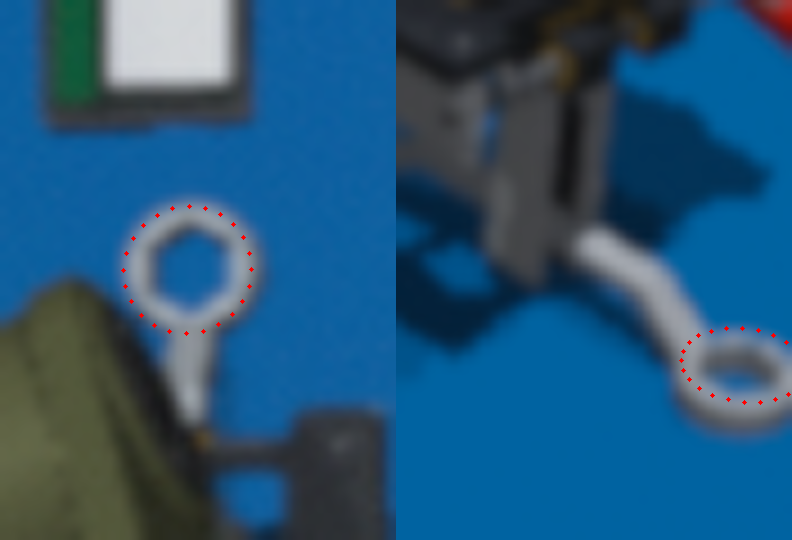

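>>> apply_moves(
  deltas=[
    [255,0,0,1,0,0,0],
    [255,0,0,2,0,0,0],
    [255,0,0,3,0,0,0],
    [255,0,-1,3,0,0,0],
    [255,0.4,-2,2,0,0,0.04],
    [255,0.4,-3,0.76,0,0,0.04],
    [255,0.4,-4,0,0,0,0.04],
    [255,0.4,-4,0,0,0,0.04],
    [255,0.4,-4,0,0,0,0.04],
    [255,0.4,-4,0,0,0,0.04],
  ],
)

```text
time_s: 13.0
ee_pos: [0.5245, 0.0579, 0.1509]
eef_rot: [3.141, -0.001, 0.277]
force: [0.3, 0.4, -2.6]
grip_width: 0.0132
grip_force: 55.0
```

>>> apply_moves(
  deltas=[
    [255,0.4,-4,0,0,0,0.04],
    [255,0,-4,0,0,0,0.04],
    [255,0,-3,0,0,0,0.045],
    [255,0,-1.5,0,0,0,0],
    [255,0,-0.5,0,0,0,0],
    [255,0,0,0,0,0,0],
    [255,0,0,0,0,0,0],
  ],
)

```text
time_s: 13.7
ee_pos: [0.5286, -0.0694, 0.1501]
eef_rot: [-3.141, -0.0, 0.4]
force: [1.0, -0.3, -2.7]
grip_width: 0.0136
grip_force: 55.0
```

```bash
cat > chk.py <<'E'
import sys
from h import *
name=sys.argv[1]
o=ctrl.get_obs();print(o["ee_pos"].round(4),o["eef_rot"].round(3),o["force"].round(1),o["moment"].round(2))
c=avg("top",6);s=avg("scene",6)
N=np.array([.618,-.033]);t=o["ee_pos"];ya=o["eef_rot"][2];R=t[:2]+.097*np.array([np.cos(ya),np.sin(ya)]);print("ring pred",R.round(4))
z=t[2]-.0294;L=[]
for cam in(c,s):
    u,v=proj(cam,[*R,z]).round().astype(int)-[22,30];I=crop(cam,u,v,44,60,9)
    def mark(P,col):
        x,y=((proj(cam,P)-[u,v]+.5)*9).astype(int);cv2.circle(I,(x,y),1,col,-1)
    for a in np.linspace(0,6.283,25):
        for zz in(z,z+.013): mark([R[0]+.0215*np.cos(a),R[1]+.0215*np.sin(a),zz],(0,0,255))
        mark([N[0]+.009*np.cos(a),N[1]+.009*np.sin(a),.0515],(0,255,0))
    L.append(I)
cv2.imwrite(f"pics/{name}.png",np.hstack(L))
E
python3 chk.py e
```

```text
[ 0.5286 -0.0694  0.1501] [-3.141 -0.     0.4  ] [ 1.  -0.3 -2.7] [-0.03  0.06 -0.05]
ring pred [ 0.6179 -0.0316]
```

View pics/e.png

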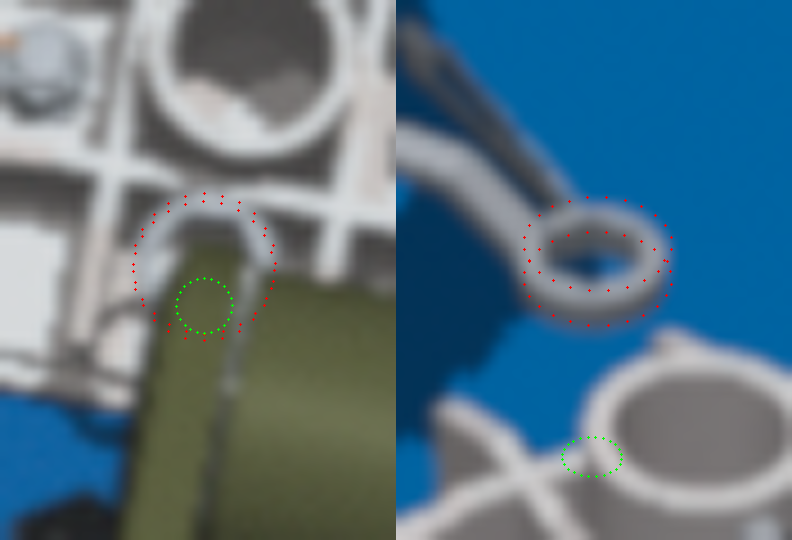

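>>> apply_moves(
  deltas=[
    [255,0,-0.14,-1.5,0,0,0],
    [255,0,0,-2,0,0,0],
    [255,0,0,-1.5,0,0,0],
    [255,0,0,-1,0,0,0],
    [255,0,0,-0.5,0,0,0],
    [255,0,0,0,0,0,0],
  ],
)

```text
time_s: 14.9
ee_pos: [0.5285, -0.0719, 0.0848]
eef_rot: [-3.141, 0.001, 0.4]
force: [0.1, -0.5, -2.5]
grip_width: 0.0132
grip_force: 55.0
```

>>> apply_moves(
  deltas=[
    [255,0,0,-0.3,0,0,0],
    [255,0,0,-0.3,0,0,0],
    [255,0,0,-0.3,0,0,0],
    [255,0,0,0,0,0,0],
  ],
)

```text
time_s: 15.3
ee_pos: [0.5284, -0.0719, 0.0758]
eef_rot: [-3.141, 0.0, 0.4]
force: [0.7, -0.0, -3.3]
grip_width: 0.0131
grip_force: 55.0
```

>>> apply_moves(
  deltas=[
    [255,0,0.1,-0.1,0,0,0],
    [255,0,0,-0.1,0,0,0],
    [255,0,0,-0.1,0,0,0],
    [255,0,0,0,0,0,0],
  ],
)

```text
time_s: 15.7
ee_pos: [0.5286, -0.0709, 0.073]
eef_rot: [3.142, -0.0, 0.4]
force: [-0.1, -0.4, -2.7]
grip_width: 0.0133
grip_force: 55.0
```

>>> apply_moves(
  deltas=[
    [255,0,0,-0.1,0,0,0],
    [255,0,0,-0.1,0,0,0],
    [255,0,0,-0.1,0,0,0],
    [255,0,0,0,0,0,0],
  ],
)

```text
time_s: 16.1
ee_pos: [0.5288, -0.0709, 0.0701]
eef_rot: [3.141, -0.001, 0.4]
force: [2.7, -0.1, -1.7]
grip_width: 0.0136
grip_force: 55.0
```

>>> apply_moves(
  deltas=[
    [255,0.05,0,-0.1,0,0,0],
    [255,0,0,-0.1,0,0,0],
    [255,0,0,-0.1,0,0,0],
    [255,0,0,-0.1,0,0,0],
    [255,0,0,0,0,0,0],
  ],
)

```text
time_s: 16.6
ee_pos: [0.529, -0.0709, 0.066]
eef_rot: [-3.142, 0.0, 0.4]
force: [0.7, 0.1, -0.6]
grip_width: 0.0137
grip_force: 55.0
```

Run:
```python
import numpy as np
a=.4-.06*np.arange(21);p=-9.7*np.c_[np.cos(a),np.sin(a)]
print(np.diff(p,axis=0).round(2).tolist(),p[-1]-p[0])
```

```text
[[-0.21, 0.54], [-0.18, 0.55], [-0.14, 0.56], [-0.11, 0.57], [-0.08, 0.58], [-0.04, 0.58], [-0.01, 0.58], [0.03, 0.58], [0.06, 0.58], [0.1, 0.57], [0.13, 0.57], [0.17, 0.56], [0.2, 0.55], [0.23, 0.53], [0.26, 0.52], [0.29, 0.5], [0.32, 0.48], [0.35, 0.46], [0.38, 0.44], [0.41, 0.42]] [ 2.17623656 10.735712  ]
```

>>> apply_moves(
  deltas=[
    [255,-0.21,0.54,-0.1,0,0,-0.06],
    [255,-0.18,0.55,0,0,0,-0.06],
    [255,-0.14,0.56,0,0,0,-0.06],
    [255,-0.11,0.57,0,0,0,-0.06],
    [255,-0.08,0.58,0,0,0,-0.06],
    [255,-0.04,0.58,0,0,0,-0.06],
  ],
)

```text
time_s: 17.2
ee_pos: [0.5218, -0.037, 0.0651]
eef_rot: [3.141, -0.001, 0.037]
force: [7.0, -1.0, -3.3]
grip_width: 0.0136
grip_force: 55.0
```

>>> apply_moves(
  deltas=[
    [255,0.07,0.58,0,0,0,-0.06],
    [255,0.05,0.58,0,0,0,-0.06],
    [255,0.06,0.58,0,0,0,-0.06],
    [255,0.1,0.57,0,0,0,-0.06],
    [255,0.13,0.57,0,0,0,-0.06],
    [255,0.17,0.56,0,0,0,-0.06],
    [255,0.2,0.55,0,0,0,-0.06],
    [255,0.23,0.53,0,0,0,-0.06],
  ],
)

```text
time_s: 18.0
ee_pos: [0.5313, 0.0081, 0.0648]
eef_rot: [3.141, 0.001, -0.443]
force: [0.1, -1.9, -1.2]
grip_width: 0.0132
grip_force: 55.0
```

>>> apply_moves(
  deltas=[
    [255,0.26,0.52,0,0,0,-0.06],
    [255,0.29,0.5,0,0,0,-0.06],
    [255,0.32,0.48,0,0,0,-0.06],
    [255,0.35,0.46,0,0,0,-0.06],
    [255,0.38,0.44,0,0,0,-0.06],
    [255,0.41,0.42,0,0,0,-0.06],
    [255,0,0,0,0,0,0],
  ],
)

```text
time_s: 18.7
ee_pos: [0.5516, 0.0363, 0.0648]
eef_rot: [3.141, 0.0, -0.801]
force: [-0.0, -2.0, -2.5]
grip_width: 0.0135
grip_force: 55.0
```

Run:
```python
import numpy as np
a=np.r_[-.80,-.74,-.74+.1125*np.arange(1,11)];p=-9.7*np.c_[np.cos(a),np.sin(a)]
print(a[-1],np.diff(p,axis=0).round(2).tolist(),p[-1]-p[0])
```

```text
0.385 [[-0.41, -0.42], [-0.69, -0.85], [-0.59, -0.92], [-0.48, -0.98], [-0.37, -1.03], [-0.25, -1.06], [-0.13, -1.08], [-0.01, -1.09], [0.11, -1.08], [0.23, -1.07], [0.35, -1.03]] [ -2.23188972 -10.60127771]
```

>>> apply_moves(
  deltas=[
    [255,-0.41,-0.42,0,0,0,0.06],
    [255,0,0,0,0,0,0],
    [255,0,0,0.5,0,0,0],
    [255,0,0,0.7,0,0,0],
    [255,0,0,0.7,0,0,0],
    [255,0,0,0.7,0,0,0],
    [255,0,0,0,0,0,0],
  ],
)

```text
time_s: 19.4
ee_pos: [0.548, 0.0322, 0.0923]
eef_rot: [-3.14, -0.001, -0.74]
force: [-0.5, 0.7, -2.4]
grip_width: 0.0129
grip_force: 55.0
```

>>> apply_moves(
  deltas=[
    [255,-0.69,-0.85,0,0,0,0.1125],
    [255,-0.59,-0.92,0,0,0,0.1125],
    [255,-0.48,-0.98,0,0,0,0.1125],
    [255,-0.37,-1.03,0,0,0,0.1125],
    [255,-0.25,-1.06,0,0,0,0.1125],
    [255,-0.13,-1.08,0,0,0,0.1125],
    [255,-0.01,-1.09,0,0,0,0.1125],
    [255,0.11,-1.08,0,0,0,0.1125],
    [255,0.23,-1.07,0,0,0,0.1125],
    [255,0.35,-1.03,0,0,0,0.1125],
  ],
)

```text
time_s: 20.4
ee_pos: [0.5292, -0.0702, 0.091]
eef_rot: [-3.141, 0.0, 0.389]
force: [-0.9, 0.1, -2.4]
grip_width: 0.0136
grip_force: 55.0
```

>>> apply_moves(
  deltas=[
    [255,0,0,0,0,0,0],
    [255,0,0,-0.2,0,0,0],
  ],
)

```text
time_s: 20.6
ee_pos: [0.5292, -0.0696, 0.089]
eef_rot: [-3.142, -0.0, 0.381]
force: [0.9, -0.4, -2.2]
grip_width: 0.0137
grip_force: 55.0
```

>>> apply_moves(
  deltas=[
    [255,0,0,-0.4,0,0,0],
    [255,0,0,-0.4,0,0,0],
    [255,0,0,-0.3,0,0,0],
    [255,0,0,-0.2,0,0,0],
    [255,0,0,-0.2,0,0,0],
    [255,0,0,-0.1,0,0,0],
    [255,0,0,0,0,0,0],
  ],
)

```text
time_s: 21.3
ee_pos: [0.5292, -0.0698, 0.0729]
eef_rot: [-3.142, 0.0, 0.385]
force: [-0.6, 0.5, -3.0]
grip_width: 0.0134
grip_force: 55.0
```

>>> apply_moves(
  deltas=[
    [255,0,0,-0.15,0,0,0],
    [255,0,0,-0.15,0,0,0],
    [255,0,0,-0.15,0,0,0],
    [255,0,0,-0.15,0,0,0],
    [255,0,0,-0.15,0,0,0],
    [255,0,0,0,0,0,0],
  ],
)

```text
time_s: 21.9
ee_pos: [0.5292, -0.0698, 0.0653]
eef_rot: [-3.141, 0.0, 0.385]
force: [0.1, 0.8, -2.6]
grip_width: 0.0134
grip_force: 55.0
```

Run:
```python
import numpy as np
a=.385-.07*np.arange(19);p=-9.7*np.c_[np.cos(a),np.sin(a)]
print(a.round(3),np.diff(p,axis=0).round(2).tolist())
```

```text
[ 0.385  0.315  0.245  0.175  0.105  0.035 -0.035 -0.105 -0.175 -0.245
 -0.315 -0.385 -0.455 -0.525 -0.595 -0.665 -0.735 -0.805 -0.875] [[-0.23, 0.64], [-0.19, 0.65], [-0.14, 0.66], [-0.09, 0.67], [-0.05, 0.68], [0.0, 0.68], [0.05, 0.68], [0.09, 0.67], [0.14, 0.66], [0.19, 0.65], [0.23, 0.64], [0.28, 0.62], [0.32, 0.6], [0.36, 0.58], [0.4, 0.55], [0.44, 0.52], [0.47, 0.49], [0.51, 0.45]]
```

>>> apply_moves(
  deltas=[
    [255,-0.23,0.64,0,0,0,-0.07],
    [255,-0.19,0.65,0,0,0,-0.07],
    [255,-0.14,0.66,0,0,0,-0.07],
    [255,-0.09,0.67,0,0,0,-0.07],
    [255,-0.05,0.68,0,0,0,-0.07],
    [255,0,0.68,0,0,0,-0.07],
    [255,0.05,0.68,0,0,0,-0.07],
    [255,0.09,0.67,0,0,0,-0.07],
  ],
)

```text
time_s: 22.7
ee_pos: [0.5236, -0.0164, 0.0656]
eef_rot: [3.141, 0.0, -0.178]
force: [-0.2, -1.2, -3.4]
grip_width: 0.0136
grip_force: 55.0
```

>>> apply_moves(
  deltas=[
    [255,0.14,0.66,0,0,0,-0.07],
    [255,0.19,0.65,0,0,0,-0.07],
    [255,0.23,0.64,0,0,0,-0.07],
    [255,0.28,0.62,0,0,0,-0.07],
    [255,0.32,0.6,0,0,0,-0.07],
    [255,0.36,0.58,0,0,0,-0.07],
    [255,0.4,0.55,0,0,0,-0.07],
  ],
)

```text
time_s: 23.4
ee_pos: [0.5429, 0.0265, 0.0655]
eef_rot: [3.141, -0.0, -0.668]
force: [-0.4, -3.7, -3.4]
grip_width: 0.013
grip_force: 55.0
```

Nearing the stop, so small increments while watching the force.

>>> apply_moves(
  deltas=[
    [255,0.22,0.27,0,0,0,-0.035],
    [255,0.22,0.25,0,0,0,-0.035],
    [255,0,0,0,0,0,0],
  ],
)

```text
time_s: 23.7
ee_pos: [0.5473, 0.0317, 0.0655]
eef_rot: [3.141, -0.0, -0.736]
force: [-0.5, -1.7, -2.8]
grip_width: 0.0133
grip_force: 55.0
```

```bash
python3 -c "
from station import ctrl;o=ctrl.get_obs();print(o['force'].round(2),o['moment'].round(2))"
```

```text
[-0.48 -1.67 -2.76] [-0.3   0.05 -0.05]
```

>>> apply_moves(
  deltas=[
    [255,0.14,0.14,0,0,0,-0.02],
    [255,0.14,0.14,0,0,0,-0.02],
    [255,0,0,0,0,0,0],
  ],
)

```text
time_s: 24.0
ee_pos: [0.5501, 0.0345, 0.0655]
eef_rot: [3.142, 0.0, -0.776]
force: [-1.7, -1.4, -2.6]
grip_width: 0.0137
grip_force: 55.0
```

>>> apply_moves(
  deltas=[
    [255,0.14,0.14,0,0,0,-0.02],
    [255,0.14,0.14,0,0,0,-0.02],
    [255,0,0,0,0,0,0],
  ],
)

```text
time_s: 24.3
ee_pos: [0.553, 0.0374, 0.0655]
eef_rot: [3.142, -0.0, -0.816]
force: [-2.4, -1.9, -2.4]
grip_width: 0.0133
grip_force: 55.0
```

>>> apply_moves(
  deltas=[
    [255,0.14,0.14,0,0,0,-0.02],
    [255,0.15,0.14,0,0,0,-0.02],
    [255,0,0,0,0,0,0],
  ],
)

```text
time_s: 24.6
ee_pos: [0.5559, 0.04, 0.0655]
eef_rot: [3.141, -0.0, -0.856]
force: [-0.5, -4.9, -4.5]
grip_width: 0.013
grip_force: 55.0
```

```bash
python3 chk.py f;python3 - <<'E'
from h import *
c=avg("top",4);np.save("f.npy",c["img"])
E
```

```text
[0.5559 0.04   0.0655] [ 3.141 -0.    -0.856] [-0.5 -4.9 -4.5] [-0.83  0.31 -0.1 ]
ring pred [ 0.6194 -0.0333]
```

View pics/f.png

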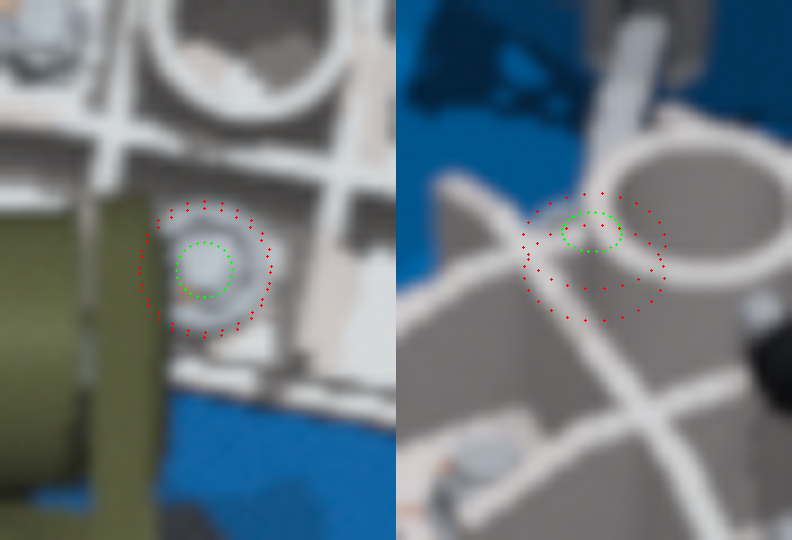

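>>> apply_moves(
  deltas=[
    [255,0.15,0.13,0,0,0,-0.02],
    [255,0.15,0.13,0,0,0,-0.02],
    [255,0,0,0,0,0,0],
    [255,0,0,0,0,0,0],
  ],
)

```text
time_s: 25.8
ee_pos: [0.5588, 0.0425, 0.0655]
eef_rot: [-3.142, -0.0, -0.895]
force: [-0.6, -5.8, -3.1]
grip_width: 0.0135
grip_force: 55.0
```

>>> apply_moves(
  deltas=[
    [255,-0.35,-0.32,0,0,0,0.05],
    [255,-0.35,-0.33,0,0,0,0.05],
    [255,-0.2,-0.22,0,0,0,0.03],
    [255,0,0,0,0,0,0],
  ],
)

```text
time_s: 26.2
ee_pos: [0.5497, 0.0341, 0.0656]
eef_rot: [-3.141, 0.0, -0.765]
force: [-1.3, -2.2, -3.9]
grip_width: 0.0128
grip_force: 55.0
```

>>> apply_moves(
  deltas=[
    [255,-0.4,-0.43,0,0,0,0.06],
    [255,0,0,0,0,0,0],
  ],
)

```text
time_s: 26.4
ee_pos: [0.5457, 0.0298, 0.0656]
eef_rot: [-3.141, 0.0, -0.705]
force: [-1.3, -1.1, -3.3]
grip_width: 0.0133
grip_force: 55.0
```

>>> apply_moves(
  deltas=[
    [255,0,0,0.5,0,0,0],
    [255,0,0,0.8,0,0,0],
    [255,0,0,1,0,0,0],
    [255,0,0,2,0,0,0],
    [255,-1,1,3,0,0,0],
    [255,-2,2,2,0,0,0.05],
    [255,-2,3,0,0,0,0.08],
    [255,0,4,0,0,0,0.08],
    [255,0,3,0,0,0,0.08],
    [255,0,1,0,0,0,0.05],
  ],
)

```text
time_s: 27.4
ee_pos: [0.4956, 0.1724, 0.1598]
eef_rot: [-3.14, -0.001, -0.36]
force: [-0.2, -0.2, -1.7]
grip_width: 0.0135
grip_force: 55.0
```

Run:
```python
from h import *
o=ctrl.get_obs();print(o["ee_pos"].round(4),o["eef_rot"].round(3))
c=avg("top",8)
cv2.imwrite("pics/g.png",np.hstack([crop(c,272,170,34,40,14),crop(c,190,150,66,93,6)[:560]]))
```

```text
[0.4956 0.1724 0.1598] [-3.14e+00 -1.00e-03 -3.60e-01]Traceback (most recent call last):
  File "<stdin>", line 4, in <module>
    return _nx.concatenate(arrs, 1, dtype=dtype, casting=casting)
           ~~~~~~~~~~~~~~~^^^^^^^^^^^^^^^^^^^^^^^^^^^^^^^^^^^^^^^
ValueError: all the input array dimensions except for the concatenation axis must match exactly, but along dimension 0, the array at index 0 has size 560 and the array at index 1 has size 558
```

Run:
```python
from h import *
c=avg("top",6)
cv2.imwrite("pics/g.png",crop(c,272,170,50,40,14))
```

```text
(no output)
```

View pics/g.png

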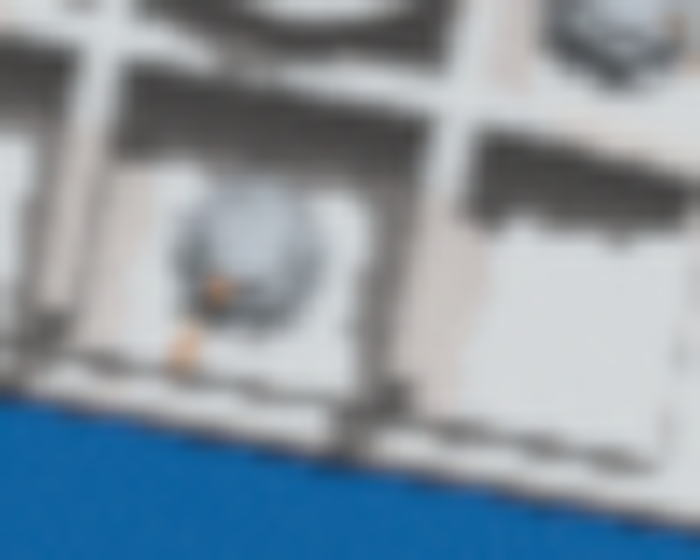

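The paint mark at (215,290) is in line with the foot's mark at (185,348), seen from the nut centre at (250,248), so the nut is tight. Next, lay the wrench down.

>>> apply_moves(
  deltas=[
    [255,0,2,0,0,0,0.07],
    [255,0,3,-1,0,0,0.08],
    [255,0,3,-2,0,0,0.08],
    [255,0,2,-2,0,0,0.08],
    [255,0,0.8,-2,0,0,0.08],
    [255,0,0,-2,0,0,0],
    [255,0,0,-1.5,0,0,0],
    [255,0,0,-1,0,0,0],
    [255,0,0,-0.4,0,0,0],
    [255,0,0,0,0,0,0],
  ],
)

```text
time_s: 29.1
ee_pos: [0.4959, 0.2775, 0.0395]
eef_rot: [3.142, 0.0, 0.024]
force: [0.2, 0.1, -2.3]
grip_width: 0.0134
grip_force: 55.0
```

>>> apply_moves(
  deltas=[
    [255,0,0,-0.3,0,0,0],
    [255,0,0,-0.2,0,0,0],
    [255,0,0,-0.2,0,0,0],
    [255,0,0,0,0,0,0],
  ],
)

```text
time_s: 29.5
ee_pos: [0.4957, 0.2777, 0.0325]
eef_rot: [-3.142, 0.0, 0.025]
force: [0.1, -0.3, -3.5]
grip_width: 0.0129
grip_force: 55.0
```

>>> apply_moves(
  deltas=[
    [255,0,0,-0.05,0,0,0],
    [255,0,0,-0.05,0,0,0],
    [255,0,0,0,0,0,0],
  ],
)

```text
time_s: 29.8
ee_pos: [0.4959, 0.2777, 0.0324]
eef_rot: [-3.141, -0.0, 0.025]
force: [-3.6, -1.6, 7.1]
grip_width: 0.0134
grip_force: 55.0
```

Contact with the mat. Opening slowly.

>>> apply_moves(
  deltas=[
    [200,0,0,0,0,0,0],
    [190,0,0,0,0,0,0],
    [150,0,0,0,0,0,0],
    [100,0,0,0,0,0,0],
    [50,0,0,0,0,0,0],
    [0,0,0,0,0,0,0],
    [0,0,0,0,0,0,0],
    [0,0,0,0,0,0,0],
  ],
  grip_force=20,
)

```text
time_s: 30.6
ee_pos: [0.4957, 0.2777, 0.0315]
eef_rot: [3.142, 0.0, 0.025]
force: [0.6, -0.1, 0.5]
grip_width: 0.0687
grip_force: 0.0
```

>>> apply_moves(
  deltas=[
    [0,0,0,0,0,0,0],
    [0,0,0,0.5,0,0,0],
    [0,0,0,2,0,0,0],
    [0,0,0,3,0,0,0],
    [0,0,0,3,0,0,0],
    [0,0,0,3,0,0,0],
    [0,-3,-2,2,0,0,0],
    [0,-4,-4,0,0,0,0],
    [0,-4,-4,0,0,0,0],
    [0,0,-4,0,0,0,0],
  ],
)

```text
time_s: 31.6
ee_pos: [0.3919, 0.1463, 0.1668]
eef_rot: [-3.141, 0.0, 0.027]
force: [1.2, 0.7, -0.5]
grip_width: 0.0942
grip_force: 0.0
```

Run:
```python
from h import *
o=ctrl.get_obs();print(o["ee_pos"].round(4),o["time_s"])
c=avg("top",2)
cv2.imwrite("pics/h.png",c["img"][:,:,::-1])
```

```text
[0.3919 0.1463 0.1668] 31.6
```

View pics/h.png

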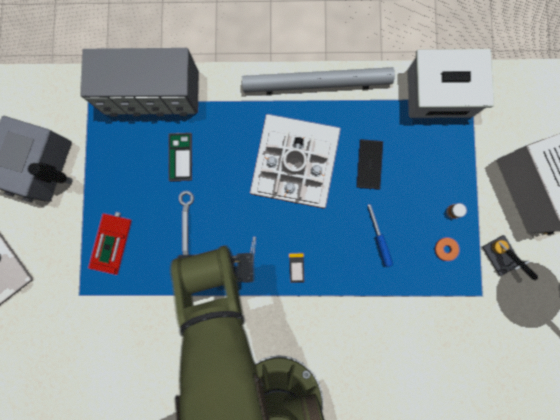

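The wrench lies on the mat, big ring at (186,198). Everything else is in place and the gripper is clear, so I'm handing in.

```bash
python3 -c "
from station import ctrl;print(ctrl.hand_in())"
```

```text
the job is handed in; nothing more can be done
None
```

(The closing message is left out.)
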